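Unpin, lift and draw the sagging bolt of a mould rack and hold its gate ajar

ROBOT

A 6-joint arm with a two-finger parallel gripper is mounted at the origin on the work surface. World frame = base frame: x ahead of the robot, y to its left, z up, the work surface at z = 0. Lengths are in m, angles in rad, forces in N, time in s.
With the tool pointing down it reaches from about 0.3 to 0.875 m from the base axis. Payload 6.4 kg.
Tool frame: the origin (TCP) lies at the very end of the fingers, on their centre line; the grasp point (between the pads) lies grip_point_offset behind it (grip_point_offset is the distance from the TCP to the grasp point, in m); y points along the fingers, x is the direction in which the jaws open and shut, and the axes are right-handed (so a half turn about y gives the same grasp; the last joint's range is limited). The gripper opens to 85 mm and grips with 20 to 120 N. Pads are 22 mm wide; open, the fingers measure 114 mm over their backs; the gripper's body (76 mm by 85 mm) begins 54 mm behind the grasp point. The pads swing forward as they close: fully open they stand 13 mm farther back than shut.
Start: joints at [0.95, 0.181, 1.607, -0, 1.354, -0.206], TCP at [0.232, 0.526, 0.231] pointing down, gripper open.
Joint ranges: [-2.99, 2.99], [-0.89, 2.07], [0.3, 2.58], [-1.14, 4.28], [0, 2.63], [-3.12, 3.12]. Speed limits (rad/s): [2.57, 2.57, 3.01, 3.14, 3.14, 3.14].

INTERFACE

Orientations are given as a unit quaternion [w, x, y, z].
In Python, from bench import get_obs, camera, camera_model, hand_in, grip_point_offset gives the robot as it stands.
- The arm moves only by the shell command python3 -m jog 'ROWS'. ROWS is JSON, a list of rows, each a list of 7 numbers: the shift along the tool's x, y, z in mm, then the turn, a rotation vector about the tool's x, y, z in degrees, then the gripper's target within -1 to 1 (shut at 1, half-way at 0, fully open at -1). In form: [[x, y, z, ax, ay, az, grip], ...]. A call has 1 to 8 rows; each row shifts and turns the commanded pose from where the row before left it, along the tool's axes as they then stand; what a row does not reach is not made up. A row lasts 1/12 s, in which the tool goes at most 41.7 mm and 7.16 degrees, less where a joint would pass 70% of its speed; a pose out of reach is approached as far as the arm can. A call is refused whole if a number of a shift passes 41.7 or a number of a turn 7.16, either way. A call with a gripper value outside its range is refused whole. The fingers move at their own pace and stop on an object; the grip force is fixed at half the most. Time passes only in rows, so rows that do not move let the fingers close. It gives the time, the measured TCP pose, the force and the opening at its end, in the units of the state.
- get_obs(): the state, without advancing time (a new reading comes with each control period).
- camera(name): name is "side" or "top"; returns the picture (400x640x3 uint8, blue, green, red); there is no depth.
- camera_model(name): a dict with "K" (3x3 intrinsics, pixels), "pose" (4x4, takes a point from camera to world coordinates). Camera axes: x right, y down, z forward; pixel columns grow to the right and rows downward; lengths in m; the calibration is good to about 2 mm. A picture is of the moment at which its call begins. camera_model takes no time and is no camera call.
- hand_in(): hands the job in, once; it reports no verdict.
The state is a dict: "time_s": time; "q": joint angles; "dq": joint speeds; "joint_efforts": joint torques, N m; "eef_pos": TCP position; "eef_rot": TCP orientation; "wrist_force": force on the tool from outside, world axes, zero at the start; "torque": the same for the moment, N m; "opening": opening from 0.0 (shut) to 1.0 (fully open).
Only numpy, scipy, OpenCV 4.12 (cv2) and the standard library are available. Lean on these libraries where they do the work, as an engineer would, in place of code of your own. Each camera call takes 0.05 s, during which the arm holds its last target.

TASK

Open up the rack of painted chocolate moulds for a look inside: pull the yellow-handled locking pin up out of its snap lug on the gate and lay it in the steel tray. Then take the red knob of the gate's barrel bolt, lift the drooping bolt so that its nose clears the bent-up lip of the keeper rather than wrenching it against the lip, draw the bolt back clear of the keeper, and swing the spring-loaded gate about a hand's width open towards the robot. Finish while still holding the gate there, bolt drawn, as it shuts when let go, and leave the other things on the table where they are.

Things in the scene. Friction and masses are not known exactly. Their poses are not given: they have to be found in the camera images.
- rack: aluminium table-top rack, fixed to the table, 350 deep (its x) x 400 wide (its y) x 188 high, open on top, with clear painted moulds stood on edge inside. Origin: table height, centre of the rack. Its -x face is the front, with the gate, facing the robot; it is turned a little about the vertical.
- gate_hinge (a point): a point on the gate's vertical hinge axis, 160 mm above the table, at the gate's left (+y) end seen from the robot. Its axes are the gate's: with the gate shut they are parallel to the rack's. The gate is 300 wide, 20 thick, its top edge 180 mm above the table, its bottom edge 30 mm.
- gate_stile (a point): the front face of the gate's free (right, -y) edge, 160 mm above the table, 302 mm from the hinge
- gate (a joint): gate angle in rad: 0 shut, growing as the free end swings towards the robot (-x of the rack). The bolt in the keeper holds it shut. A spring closes it with 0.3 N m when shut, 0.6 N m at 0.3 rad. A hand's width is 60 to 130 mm at the free edge, 0.20 to 0.43 rad; aim for 0.3 rad (90 mm).
- pin: loose locking pin, 94 long, about 60 g, origin at its lower tip, z up along it. Steel shank 10 in diameter, collar, and a yellow handle 18 in diameter, 58 to 94 above the tip. At the start it stands upright, 22 deep in a lug 26 mm in front of the gate's front face, where it blocks the bolt; spring plungers snap into its groove: it comes straight up with a pull of 8 to 15 N and is out 22 mm up.
- pin_grip (a point): centre of the pin's yellow handle, 76 mm above its tip: the place to grip, 198 mm above the table at the start, 18 mm above the gate's top edge, free all round
- pin_mid (a point): middle of the pin, 47 mm above its tip, on its axis
- pin_seat (a point): where the pin's tip is while the pin is fully home in its lug (moves with the gate)
- tray: shallow open steel tray, loose, 0.35 kg, 170 (its x) x 130 (its y) x 28 high, walls and floor 4 thick. Origin: centre of its underside. It lies left or right of the rack, where the glove box is not.
- bolt (a joint): how far the bolt is drawn, in m: 0 shot home, 0.034 fully drawn; above 0.028 the nose is clear of the keeper. It slides towards the hinge, +y of the gate, with about 1.2 N of friction and stays where it is left. After 2 to 3 mm of play it stops at the pin, or, when the nose is not lifted, at the keeper's lip.
- bolt_lift (a joint): how far the bolt is lifted out of its droop, in rad about its rear guide, 110 mm from the knob (bolt home): 0 drooping, 0.05 level, 0.14 most. The nose clears the lip from 0.06 on, that is with the knob 7 mm up; 8 to 9 mm up along the whole draw suits. Lifting takes about 2 N at the knob; it drops back when let go.
- knob (a point): centre of the bolt's red knob, the place to grip: an upright cylinder 18 in diameter, 36 high, on a stem from the bolt's shank; about 192 mm above the table at the start, 26 mm in front of the gate's front face, free all round above the gate's top edge. Axes: y along the bolt towards the hinge, z up the knob.
- nose (a point): end of the bolt's button nose, 22 in diameter and 18 long, on a shank 10 in diameter; it droops behind the keeper's lip at the start
- gloves: bystander: blue glove box, 230 x 120 x 70, origin under its centre
- mould: bystander: clear mould with painted cavities lying flat, 275 x 135 x 24, origin under its centre
- bottle: bystander: amber bottle, 60 in diameter, 125 high, origin under its centre
- jar_blue: bystander: blue jar, 52 in diameter, 60 high, origin under its centre
- jar_red: bystander: red jar, 52 in diameter, 60 high, origin under its centre
- brush: bystander: flat brush lying along its x, 200 long, 42 wide, 20 high, origin under its centre
- scraper: bystander: steel scraper with white handle lying flat, 150 x 110 x 20, origin under its centre
- keeper: dark steel keeper, fixed to the rack's right front post. Its mouth has a forked, bent-up lip, two tines each side of the bolt's shank, their tops 152 mm above the table; behind it a hoop keeps the gate shut until the nose is drawn out past the lip. Origin: midway between the tines at the height of the level bolt, 160 mm. Over 45 N between nose and keeper counts as wrenching.

How it is judged:
On the way, in this order (a step that is already met when the one before it is completed fails the run):
1. the locking pin has been pulled up out of its lug on the gate (distance between pin and pin_seat above 0.03 m), for 0.1 s.
2. the locking pin lies in the steel tray, let go (x of pin_mid in the frame of tray between -0.085 and 0.085 m and y of pin_mid in the frame of tray between -0.065 and 0.065 m and z of pin_mid in the frame of tray below 0.05 m and linear speed of pin below 0.03 m/s and contact force between the fingers and pin below 0.1 N), for 0.3 s.
3. the bolt's nose is lifted over the keeper's lip and the bolt drawn clear of the keeper (value of joint bolt above 0.028 m), for 0.1 s.
At the end, for the whole second after the job is handed in: Gate held still 0.20 to 0.45 rad open (60 to 135 mm at its free edge), fingers pressing on gate or bolt with over 0.8 N, bolt drawn over 28 mm, pin at rest in the tray (middle inside its outline, under 50 mm up), free of fingers and rack, no bystander moved over 30 mm (all of step 2 and value of joint gate between 0.2 and 0.45 rad and velocity of joint gate between -0.05 and 0.05 rad/s and value of joint bolt above 0.028 m and contact force between the fingers and rack above 0.8 N and contact force between rack and pin below 0.1 N and not (distance of any of gloves, mould, bottle, jar_blue, jar_red, brush, scraper from where it was at the start of the episode above 0.03 m)); the arm keeps its last pose, push and grip.
It fails at once if a bystander (glove box, flat mould, bottle, jars, brush, scraper) is pushed more than 30 mm (distance of any of gloves, mould, bottle, jar_blue, jar_red, brush, scraper from where it was at the start of the episode above 0.03 m).
It fails at once if the bolt's nose is wrenched against the keeper's bent lip (over 45 N) (contact force between bolt_c1 and keeper above 45 N).
It also fails if it takes over 58 s, if anything falls off the work surface, if the arm or the gripper's body presses on something with over 40 N, if the wrist force passes 120 N, or if a joint passes its speed limit or range.

## Working session

There is one attempt and no reset: what is moved stays moved. The work goes in short steps, Python scripts to look and compute and a shell command to move; the robot and the scene stay as the last step left them, time stands still between calls to the robot, and variables do not carry over. Pictures are saved under pics/ and viewed, and the job is handed in when it is done.

```bash
ls; mkdir -p pics
python3 - <<'E'
from bench import *
import cv2
for n in("side","top"):
    cv2.imwrite(f"pics/{n}0.png",camera(n)); m=camera_model(n); print(n,m)
print(get_obs(),grip_point_offset)
E
```

```text
pics
side {'K': array([[448.28201883,   0.        , 320.4893064 ],
       [  0.        , 448.28201883, 199.87831712],
       [  0.        ,   0.        ,   1.        ]]), 'pose': array([[ 0.99556692, -0.04712719,  0.08139734,  0.39651555],
       [-0.09404842, -0.48793121,  0.86780069, -1.14743495],
       [-0.0011807 , -0.87160895, -0.49020041,  0.79426944],
       [ 0.        ,  0.        ,  0.        ,  1.        ]])}
top {'K': array([[462.63692941,   0.        , 314.88308068],
       [  0.        , 462.63692941, 194.46037757],
       [  0.        ,   0.        ,   1.        ]]), 'pose': array([[-0.00173377, -0.98725963,  0.15910817,  0.27051907],
       [-0.99996882,  0.00293747,  0.00733039, -0.01148054],
       [-0.00770438, -0.1590905 , -0.98723394,  1.69600775],
       [ 0.        ,  0.        ,  0.        ,  1.        ]])}
{'time_s': 0.1, 'q': array([ 9.49692349e-01,  1.81478266e-01,  1.60790793e+00,  5.40354303e-06,
        1.35380966e+00, -2.06276517e-01]), 'dq': array([ 0.00026529, -0.00076702, -0.00221761,  0.00093941, -0.00019208,
       -0.00183244]), 'joint_efforts': array([ 4.75763591e-04, -4.45874512e+01, -3.52243781e+01, -4.10528319e-04,
        4.13652422e-03,  1.15843292e-05]), 'eef_pos': array([0.2314163 , 0.52582979, 0.23046781]), 'eef_rot': array([-0.59204417,  0.59245243,  0.38578926, -0.38684683]), 'wrist_force': array([0.7566552 , 0.58187836, 0.07994717]), 'torque': array([ 0.00117279, -0.04139208, -0.02808187]), 'opening': 1.0024438560835063} 0.0187
```

View pics/side0.png

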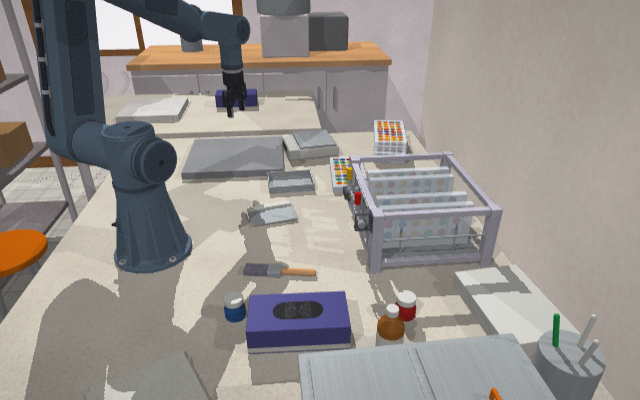

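View pics/top0.png

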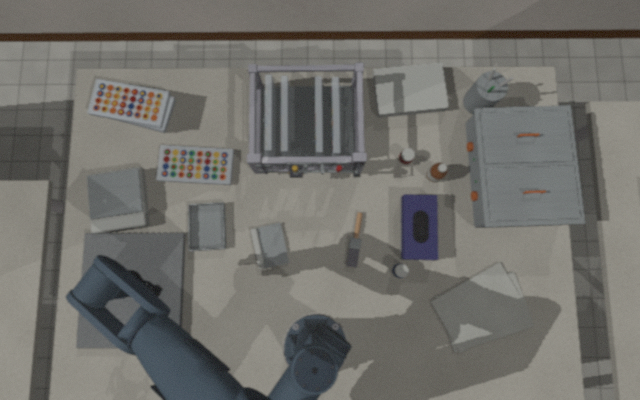

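Run:
```python
import cv2
a=cv2.imread("pics/top0.png")[60:200,280:480]; cv2.imwrite("pics/t0c.png",cv2.resize(a,None,fx=4,fy=4,interpolation=cv2.INTER_CUBIC))
a=cv2.imread("pics/side0.png")[150:290,290:490]; cv2.imwrite("pics/s0c.png",cv2.resize(a,None,fx=4,fy=4,interpolation=cv2.INTER_CUBIC))
```

```text
(no output)
```

View pics/t0c.png

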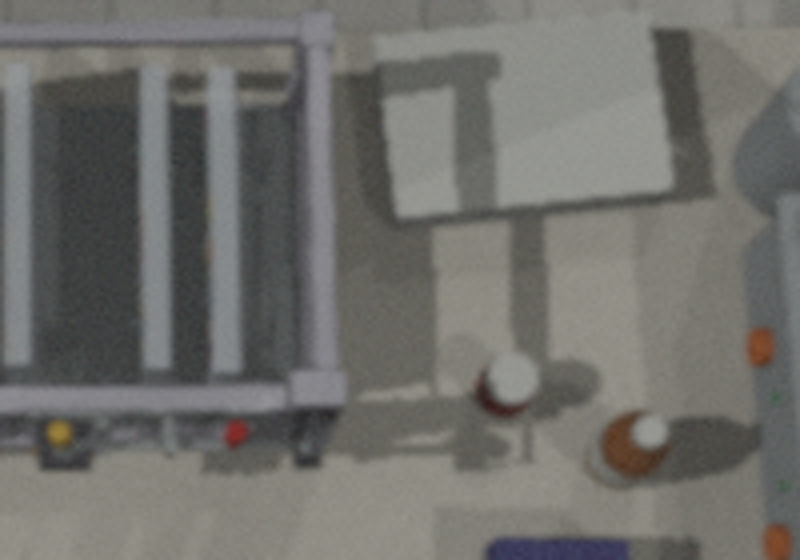

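View pics/s0c.png

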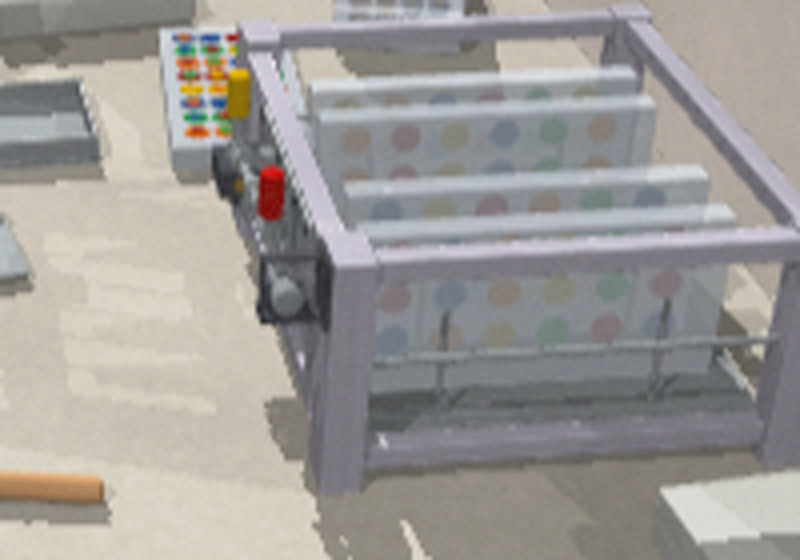

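Pin handle is at top (295,168) / side (350,173.5). The red knob is at top (339,168) / side (358,198). The tray is left of the rack, around top (208,227).

```bash
cat > h.py <<'E'
from bench import *
import numpy as np, cv2
from scipy.spatial.transform import Rotation as R
def ray(n,u,v):
    m=camera_model(n);P=m["pose"];d=P[:3,:3]@np.linalg.inv(m["K"])@[u,v,1];return P[:3,3],d
def atz(n,u,v,z):
    o,d=ray(n,u,v);return o+d*(z-o[2])/d[2]
def tri(a,b):
    A=np.zeros((3,3));B=np.zeros(3)
    for n,u,v in(a,b):
        o,d=ray(n,u,v);d=d/np.linalg.norm(d);M=np.eye(3)-np.outer(d,d);A+=M;B+=M@o
    return np.linalg.solve(A,B)
def proj(n,p):
    m=camera_model(n);P=m["pose"];c=P[:3,:3].T@(np.array(p)-P[:3,3]);c=m["K"]@c;return c[:2]/c[2]
def rot():
    q=get_obs()["eef_rot"];return R.from_quat(q[[1,2,3,0]]).as_matrix()
def crop(n,x,y,w,h,f,name):
    a=camera(n);cv2.imwrite("pics/"+name,cv2.resize(a[y:y+h,x:x+w],None,fx=f,fy=f,interpolation=cv2.INTER_CUBIC))
def to_tool(dw): return rot().T@np.array(dw)*1000
E
python3 - <<'E'
from h import *
np.set_printoptions(precision=4,suppress=True)
for nm,t,s,z in(("pin",(295,168.2),(349.75,173.5),.198),("knob",(339.2,168.2),(357.75,198.2),.192)):
    print(nm,atz("top",*t,z+.012),atz("side",*s,z),tri(("top",*t),("side",*s)))
print(rot())
a=cv2.imread("pics/top0.png")
cv2.imwrite("pics/t0d.png",cv2.resize(a[140:270,150:310],None,fx=5,fy=5,interpolation=cv2.INTER_CUBIC))
cv2.imwrite("pics/t0e.png",cv2.resize(a[50:190,235:385],None,fx=4,fy=4,interpolation=cv2.INTER_CUBIC))
E
```

```text
pin [0.5976 0.0647 0.21  ] [0.5991 0.0619 0.198 ] [0.6001 0.0654 0.1964]
knob [ 0.5984 -0.0807  0.204 ] [ 0.5997 -0.0817  0.192 ] [ 0.6004 -0.0812  0.1918]
[[ 0.403  -0.0009 -0.9152]
 [ 0.9152 -0.0013  0.403 ]
 [-0.0016 -1.      0.0003]]
```

View pics/t0d.png

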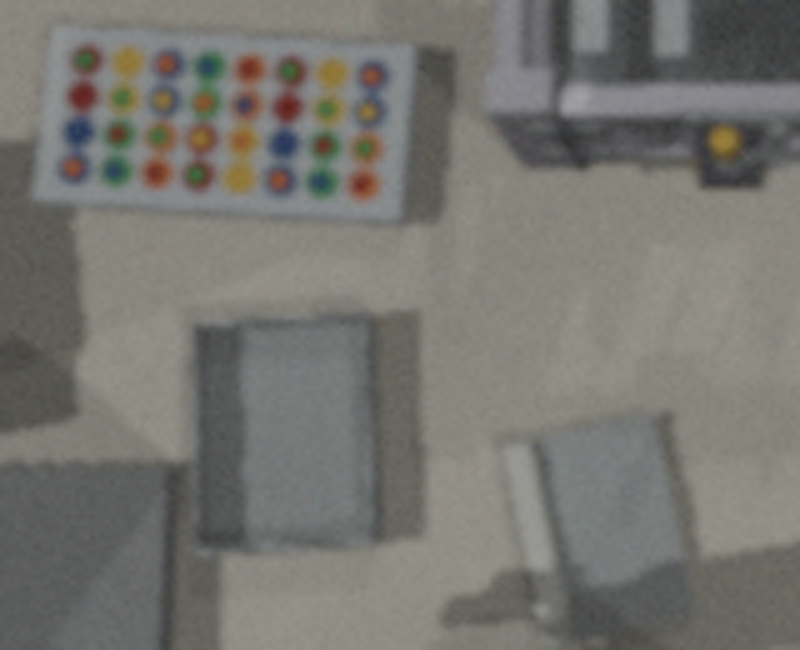

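View pics/t0e.png

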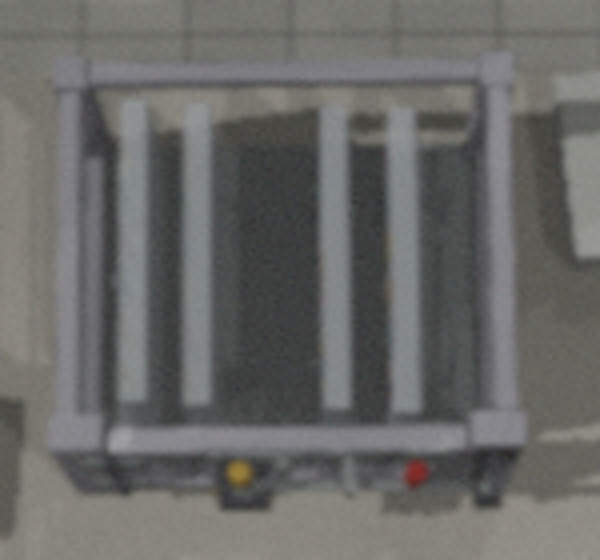

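Run:
```python
from h import *
np.set_printoptions(precision=4,suppress=True)
c=[atz("top",235+x/4,50+y/4,.188) for x,y in((50,450),(527,443),(513,52),(58,57))]
print(np.array(c)); d=c[0]-c[1]; print("yaw",np.degrees(np.arctan2(-d[0],d[1])))
d=c[3]-c[2]; print("yaw back",np.degrees(np.arctan2(-d[0],d[1])))
d=c[2]-c[1]; print(np.degrees(np.arctan2(d[1],d[0])));d=c[3]-c[0]; print(np.degrees(np.arctan2(d[1],d[0])))
t=[atz("top",150+x/5,140+y/5,.028) for x,y in((193,320),(380,315),(378,544),(200,550))]
print(np.array(t),np.mean(t,0))
```

```text
[[ 0.6224  0.2248  0.188 ]
 [ 0.627  -0.1736  0.188 ]
 [ 0.9734 -0.1683  0.188 ]
 [ 0.9709  0.2253  0.188 ]]
yaw 0.6583788066829271
yaw back 0.3634201843457375
0.8793447811509413
0.08989892675171518
[[0.5055 0.4616 0.028 ]
 [0.5088 0.3251 0.028 ]
 [0.3427 0.3217 0.028 ]
 [0.3387 0.4496 0.028 ]] [0.4239 0.3895 0.028 ]
```

```bash
python3 -m jog '[[0,-20,0,0,-6.1,0,-0.2],[0,-20,0,0,-6.1,0,-0.2],[0,-20,0,0,-6.1,0,-0.2],[0,-20,0,0,-6.1,0,-0.2]]'
python3 -m jog '[[-25,0,-20,0,0,0,-0.2],[-25,0,-20,0,0,0,-0.2],[-25,0,-20,0,0,0,-0.2],[-25,0,-20,0,0,0,-0.2],[-25,0,-20,0,0,0,-0.2],[-25,0,-20,0,0,0,-0.2],[-25,0,-20,0,0,0,-0.2],[-25,0,-20,0,0,0,-0.2]]'
python3 -m jog '[[-25,0,-20,0,0,0,-0.2],[-25,0,-20,0,0,0,-0.2],[-25,0,-20,0,0,0,-0.2],[-25,0,-20,0,0,0,-0.2],[-25,0,-20,0,0,0,-0.2],[-25,0,-20,0,0,0,-0.2],[-25,0,-20,0,0,0,-0.2],[-25,0,-20,0,0,0,-0.2]]'
python3 - <<'E'
from h import *
print(get_obs()["eef_pos"],rot(),get_obs()["opening"]); print(to_tool(np.array([.600,.065,.25])-get_obs()["eef_pos"]))
E
```

```text
time_s: 0.43
eef_pos: [0.2315, 0.5259, 0.3115]
eef_rot: [0.496, -0.496, -0.504, 0.505]
wrist_force: [-0.0, -0.2, 0.2]
opening: 0.602
time_s: 1.1
eef_pos: [0.3944, 0.3266, 0.3109]
eef_rot: [0.497, -0.497, -0.503, 0.503]
wrist_force: [0.6, 1.2, -0.2]
opening: 0.601
time_s: 1.77
eef_pos: [0.5567, 0.1284, 0.3108]
eef_rot: [0.497, -0.497, -0.503, 0.503]
wrist_force: [0.3, 1.2, 0.1]
opening: 0.604
[0.55668551 0.12840428 0.31081922] [[-1.09184198e-02 -7.98443283e-04 -9.99940074e-01]
 [ 9.99940391e-01  4.00365108e-05 -1.09184552e-02]
 [ 4.87518788e-05 -9.99999680e-01  7.97958553e-04]] 0.6042345753731189
[-63.87639472  60.78207788 -42.66814893]
```

```bash
python3 -m jog '[[-22,15,-14.2,0,0,0,-0.2],[-21,15,-14.2,0,0,0,-0.2],[-21,15,-14.2,0,0,0,-0.2],[0,14,0,0,0,0,-0.2],[0,0,0,0,0,0,-0.2],[0,0,0,0,0,0,-0.2]]'
python3 - <<'E'
from h import *
crop("side",280,100,150,150,4,"s1.png");crop("top",220,100,150,120,4,"t1.png")
E
```

```text
time_s: 2.27
eef_pos: [0.5986, 0.0663, 0.251]
eef_rot: [0.498, -0.496, -0.502, 0.503]
wrist_force: [-0.2, 0.4, 0.5]
opening: 0.605
```

View pics/s1.png

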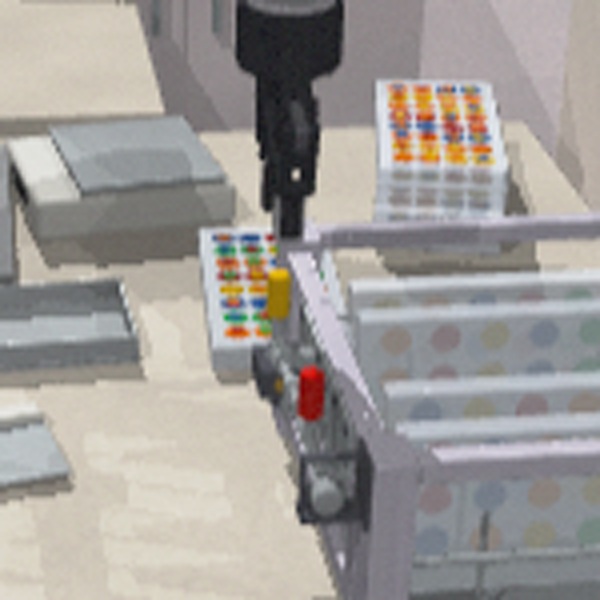

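View pics/t1.png

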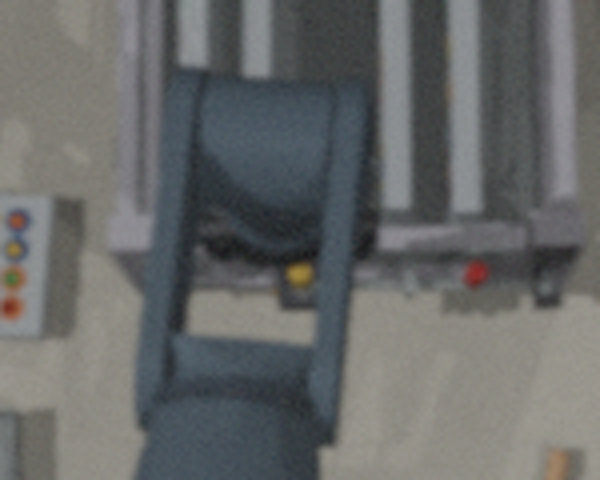

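Run:
```python
from h import *
f=lambda n,p,o:(proj(n,p)-o)*4
for p in([.5986,.0663,.251],[.5986,.036,.258],[.6,.065,.198],[.6,.065,.216]): print(f("side",p,[280,100]))
```

```text
[279.63468417 227.4206385 ]
[286.21277202 235.42349147]
[279.5558498  292.18864381]
[280.2950511  270.68318983]
```

```bash
python3 -m jog '[[-1,20,0,0,0,0,-0.2],[0,20,0,0,0,0,-0.2],[0,20,0,0,0,0,-0.2],[0,12,0,0,0,0,-0.2],[0,0,0,0,0,0,1],[0,0,0,0,0,0,1],[0,0,0,0,0,0,1],[0,0,0,0,0,0,1]]'
python3 -m jog '[[0,0,0,0,0,0,1],[0,0,0,0,0,0,1],[0,0,0,0,0,0,1]]'
python3 - <<'E'
from h import *
crop("side",280,100,150,150,4,"s2.png")
E
```

```text
time_s: 3.03
eef_pos: [0.6005, 0.0654, 0.1822]
eef_rot: [-0.496, 0.498, 0.503, -0.502]
wrist_force: [0.4, -0.2, -0.0]
opening: 0.189
time_s: 3.28
eef_pos: [0.6005, 0.0653, 0.1821]
eef_rot: [-0.496, 0.498, 0.504, -0.502]
wrist_force: [0.4, 0.3, 5.9]
opening: 0.194
```

View pics/s2.png

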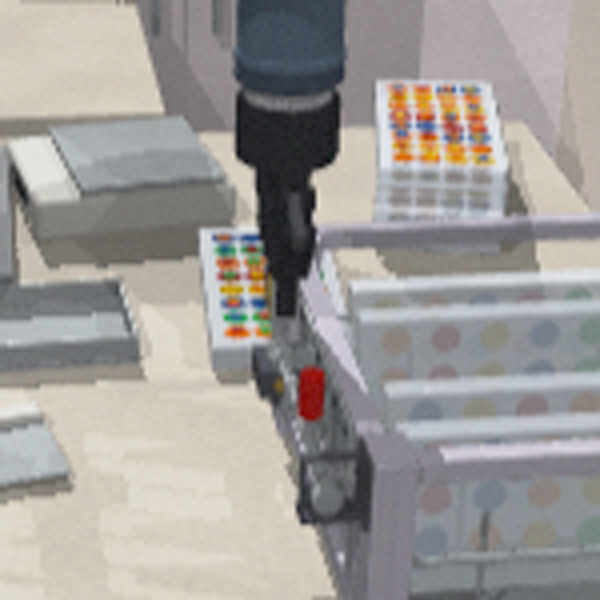

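The fingers hold the pin at crop (285,300), opening 0.19, about 18 mm. Now pull it straight up.

```bash
python3 -m jog '[[0,-4,0,0,0,0,1],[0,-6,0,0,0,0,1],[0,-8,0,0,0,0,1],[0,-10,0,0,0,0,1],[0,-20,0,0,0,0,1],[0,-20,0,0,0,0,1],[0,-20,0,0,0,0,1],[0,-10,0,0,0,0,1]]'
python3 - <<'E'
from h import *
crop("side",280,100,150,150,4,"s3.png")
E
```

```text
time_s: 4.0
eef_pos: [0.6006, 0.0651, 0.2828]
eef_rot: [-0.496, 0.499, 0.504, -0.502]
wrist_force: [0.6, -0.1, -0.2]
opening: 0.191
```

View pics/s3.png

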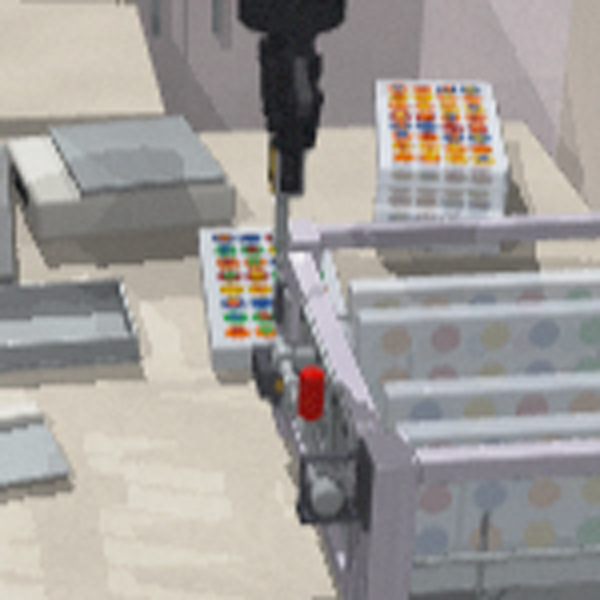

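```bash
python3 -m jog '[[27,0,15,0,0,0,1],[27,0,15,0,0,0,1],[27,0,15,0,0,0,1],[27,0,15,0,0,0,1],[27,0,15,0,0,0,1],[27,0,15,0,0,0,1]]'
python3 -m jog '[[27,0,15,0,0,0,1],[27,0,15,0,0,0,1],[27,0,15,0,0,0,1],[27,0,15,0,0,0,1],[27,0,15,0,0,0,1],[27,0,15,0,0,0,1],[0,0,0,0,0,0,1]]'
python3 -m jog '[[0,0,0,-7,0,0,1],[0,0,0,-7,0,0,1],[0,0,0,-7,0,0,1],[0,0,0,-7,0,0,1],[0,0,0,-7,0,0,1],[0,0,0,-7,0,0,1],[0,0,0,-7,0,0,1],[0,0,0,0,0,0,1]]'
python3 - <<'E'
from h import *
np.set_printoptions(precision=4,suppress=True)
crop("side",200,50,200,150,4,"s4.png")
o=get_obs();print(o["q"],rot());print(to_tool(np.array([.419,.389,.11])-o["eef_pos"]))
E
```

```text
time_s: 4.55
eef_pos: [0.5064, 0.2273, 0.2779]
eef_rot: [0.497, -0.497, -0.502, 0.503]
wrist_force: [-0.4, 0.4, -1.3]
opening: 0.19
time_s: 5.13
eef_pos: [0.4125, 0.391, 0.2779]
eef_rot: [0.497, -0.495, -0.504, 0.504]
wrist_force: [0.0, -0.0, 0.2]
opening: 0.191
time_s: 5.8
eef_pos: [0.4133, 0.3849, 0.2741]
eef_rot: [-0.25, 0.657, 0.663, -0.257]
wrist_force: [-0.2, -0.7, -1.6]
opening: 0.192
[ 0.8553 -0.104   2.0312 -0.8796  0.806  -0.2292] [[-0.0112  0.74   -0.6725]
 [ 0.9999  0.0039 -0.0123]
 [-0.0064 -0.6726 -0.74  ]]
[  4.3883 114.7979 118.7289]
```

View pics/s4.png

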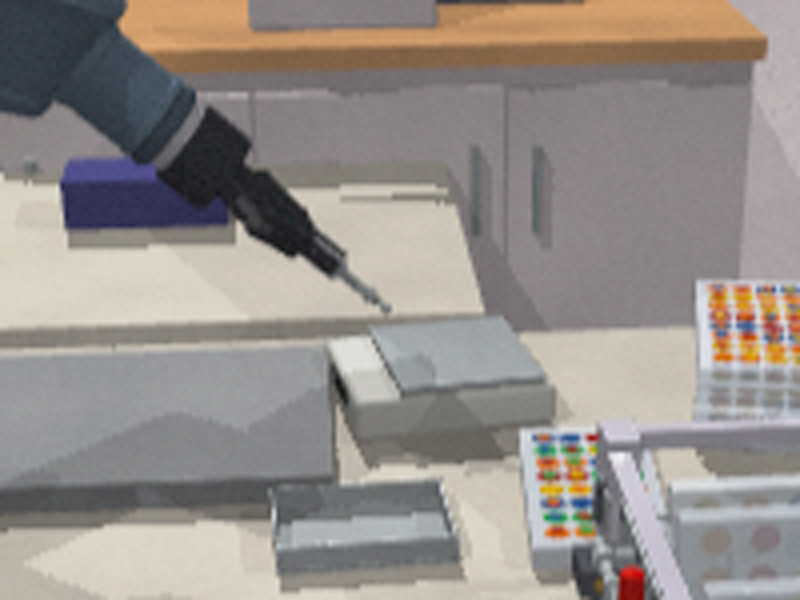

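```bash
python3 -m jog '[[2,29,30,0,0,0,1],[2,29,29,0,0,0,1],[0,29,30,0,0,0,1],[0,28,30,0,0,0,1],[0,0,0,0,0,0,1],[0,0,0,0,0,0,1]]'
python3 - <<'E'
from h import *
np.set_printoptions(precision=4,suppress=True)
crop("side",230,110,130,100,6,"s5.png");crop("top",150,150,130,120,5,"t5.png")
o=get_obs();p=o["eef_pos"];t=p+.06*rot()[:,1];print(p,t,(proj("side",t)-[230,110])*6)
print(atz("top",183,233,.03))
print(to_tool(np.array([.419,.389,.051])-o["eef_pos"]))
E
```

```text
time_s: 6.35
eef_pos: [0.4217, 0.3944, 0.1316]
eef_rot: [-0.265, 0.655, 0.653, -0.271]
wrist_force: [0.3, -0.1, -1.0]
opening: 0.188
[0.4222 0.3958 0.1344] [0.4652 0.3956 0.0925] [421.9935 309.1202]
[0.3996 0.4769 0.03  ]
[-6.3299 55.9204 62.    ]
```

View pics/s5.png

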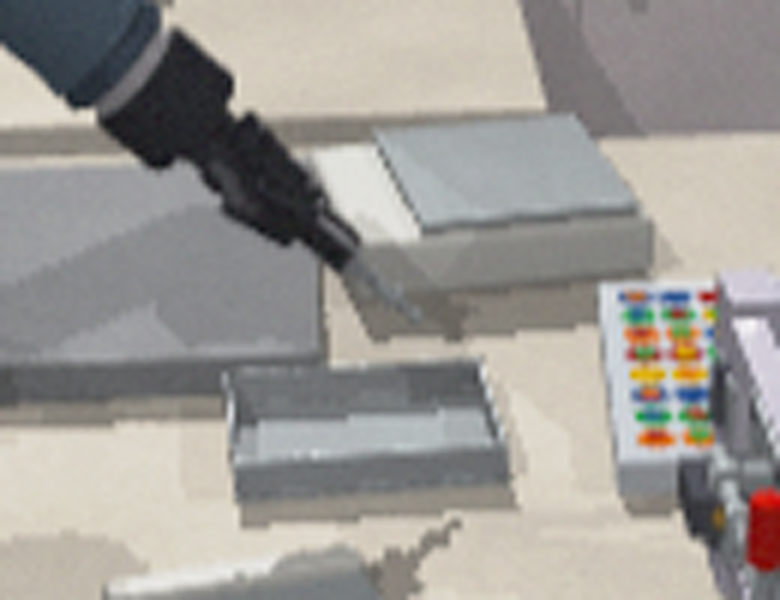

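View pics/t5.png

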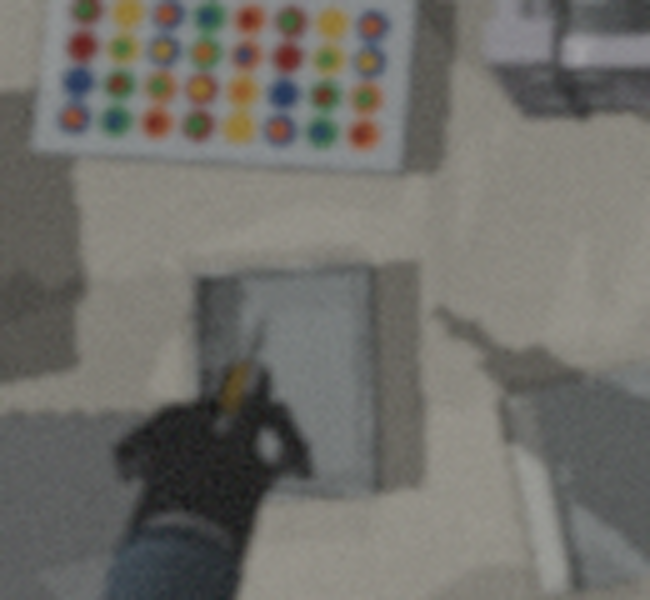

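```bash
python3 -m jog '[[-3,17,18,0,0,0,1],[-3,17,18,0,0,0,1],[0,17,18,0,0,0,1],[0,0,0,0,0,0,1],[0,0,0,0,0,0,1]]'
python3 - <<'E'
from h import *
np.set_printoptions(precision=4,suppress=True)
crop("side",230,110,130,100,6,"s6.png");crop("top",150,150,130,120,5,"t6.png")
o=get_obs();p=o["eef_pos"];t=p+.064*rot()[:,1];print(p,t,(proj("side",t)-[230,110])*6)
E
```

```text
time_s: 6.87
eef_pos: [0.4175, 0.3978, 0.0856]
eef_rot: [-0.281, 0.652, 0.643, -0.289]
wrist_force: [-0.6, -0.2, -0.6]
opening: 0.194
[0.4174 0.3979 0.0859] [0.4607 0.3969 0.0387] [416.7696 385.6793]
```

View pics/s6.png

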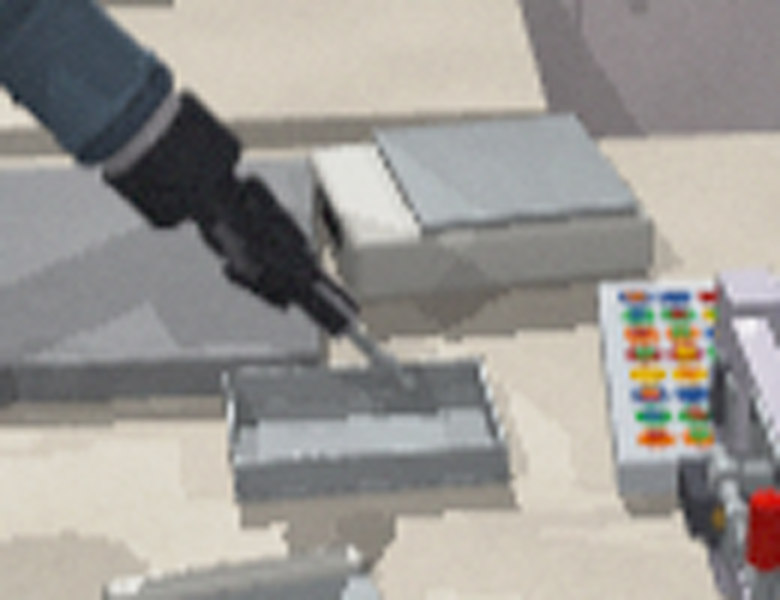

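View pics/t6.png

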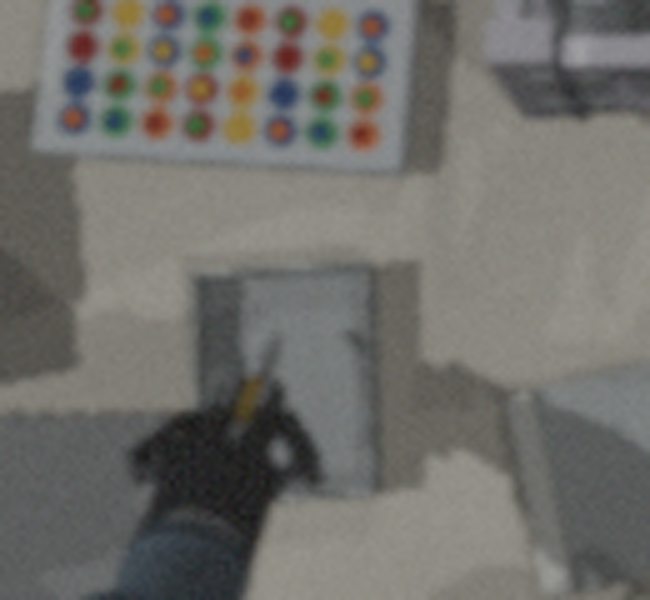

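Run:
```python
from h import *
o=get_obs();print(o["q"],o["dq"],rot())
```

```text
[ 0.84160949  0.27345062  2.0506179  -1.13697886  0.60250195  0.17860215] [ 0.00104803  0.00116703  0.00437084 -0.00397538 -0.00252555  0.00483556] [[ 0.00688991  0.67532606 -0.73748711]
 [ 0.9998595  -0.01592266 -0.00523947]
 [-0.0152811  -0.73734739 -0.67534088]]
```

```bash
python3 -m jog '[[0,0,0,0,-5.1,-4.7,1],[0,0,0,0,-5.1,-4.7,1],[0,0,0,0,0,0,1]]'
python3 - <<'E'
from h import *
o=get_obs();print(o["q"],o["eef_pos"]);print(rot());p=o["eef_pos"];print(p+.064*rot()[:,1])
print(to_tool([0,0,-.03]))
E
```

```text
time_s: 7.22
eef_pos: [0.4173, 0.3977, 0.0916]
eef_rot: [-0.249, 0.566, 0.715, -0.327]
wrist_force: [0.7, -0.9, -0.3]
opening: 0.195
[ 0.73834617  0.17469467  2.15010868 -1.13721838  0.36959703 -0.08034359] [0.41730509 0.39770261 0.09155063]
[[-0.23544791  0.64651791 -0.72565755]
 [ 0.97177216  0.14512968 -0.18600066]
 [-0.0149383  -0.74896727 -0.66243858]]
[0.45868223 0.40699091 0.04361672]
[ 0.44814914 22.46901812 19.87315745]
```

```bash
python3 -m jog '[[0,0,0,7,0,0,1],[0,0,0,7,0,0,1],[0,0,0,0,0,0,1]]'
python3 - <<'E'
from h import *
o=get_obs();print(o["q"],o["eef_pos"]);print(rot());p=o["eef_pos"];print(p+.064*rot()[:,1])
print(to_tool([0,0,-.03]))
E
```

```text
time_s: 7.47
eef_pos: [0.4228, 0.3941, 0.0927]
eef_rot: [-0.277, 0.563, 0.689, -0.363]
wrist_force: [1.5, -0.1, -0.2]
opening: 0.194
[ 0.71086935  0.17217759  2.08913885 -0.77319342  0.44086605 -0.44658871] [0.42282218 0.39409807 0.09272437]
[[-0.21238993  0.57539444 -0.78981755]
 [ 0.97679396  0.10214785 -0.18825347]
 [-0.02764183 -0.81147215 -0.58373699]]
[0.45964743 0.40063553 0.04079016]
[ 0.82925498 24.34416455 17.51210977]
```

```bash
python3 -m jog '[[-3,8,6,0,0,0,1],[-3,8,6,0,0,0,1],[-1,6,5,0,0,0,1],[0,0,0,0,0,0,1],[0,0,0,0,0,0,1]]'
python3 - <<'E'
from h import *
o=get_obs();print(o["q"],o["eef_pos"]);print(rot());p=o["eef_pos"];print(p+.064*rot()[:,1])
print(to_tool([0,0,-.01]))
crop("side",230,110,130,100,6,"s7.png")
E
```

```text
time_s: 7.88
eef_pos: [0.4213, 0.3848, 0.0622]
eef_rot: [-0.275, 0.563, 0.689, -0.365]
wrist_force: [-0.8, -0.4, -0.8]
opening: 0.194
[ 0.69683473  0.22685718  2.11301425 -0.89978578  0.38187087 -0.3234379 ] [0.42128485 0.38481094 0.06221039]
[[-0.2153679   0.57508612 -0.78923547]
 [ 0.97602495  0.10069894 -0.19296381]
 [-0.03149563 -0.81187171 -0.58298572]]
[0.45809036 0.39125567 0.01025061]
[0.31495634 8.11871711 5.8298572 ]
```

View pics/s7.png

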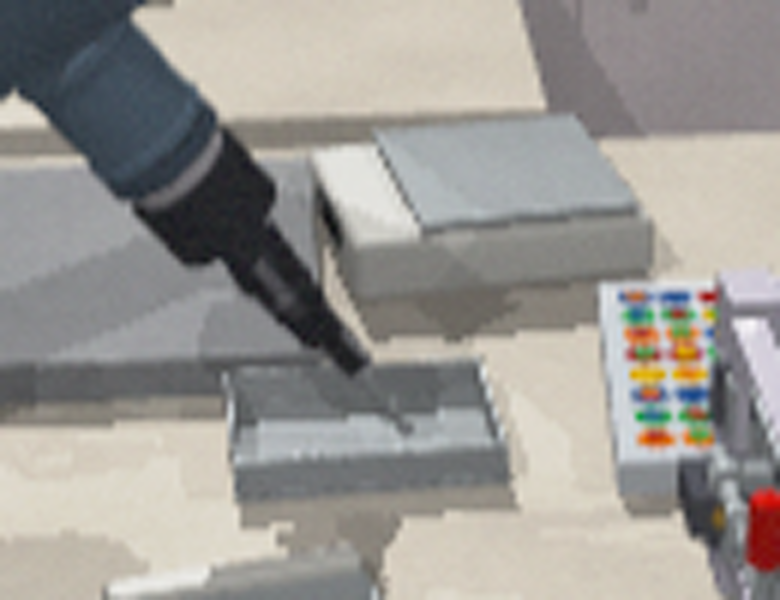

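Tip is in the tray just above the floor. I'll release it.

```bash
python3 -m jog '[[0,1,1,0,0,0,0],[0,0,0,0,0,0,-0.2],[0,0,0,0,0,0,-0.2],[0,0,0,0,0,0,-0.2],[0,0,0,0,0,0,-0.2],[0,0,0,0,0,0,-0.2],[0,0,0,0,0,0,-0.2]]'
python3 - <<'E'
from h import *
crop("side",230,110,130,100,6,"s8.png");crop("top",150,150,130,120,5,"t8.png")
E
```

```text
time_s: 8.52
eef_pos: [0.4214, 0.3848, 0.061]
eef_rot: [-0.275, 0.562, 0.689, -0.365]
wrist_force: [0.2, 0.4, -0.1]
opening: 0.599
```

View pics/s8.png

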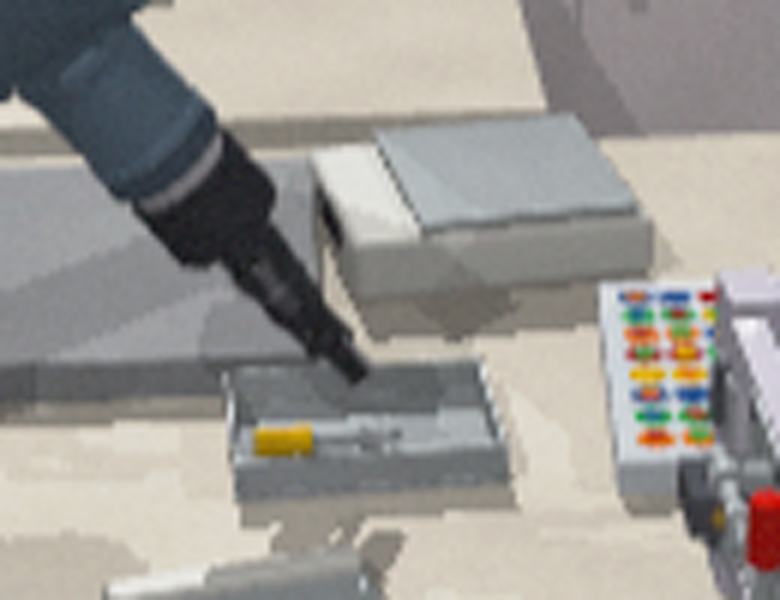

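View pics/t8.png

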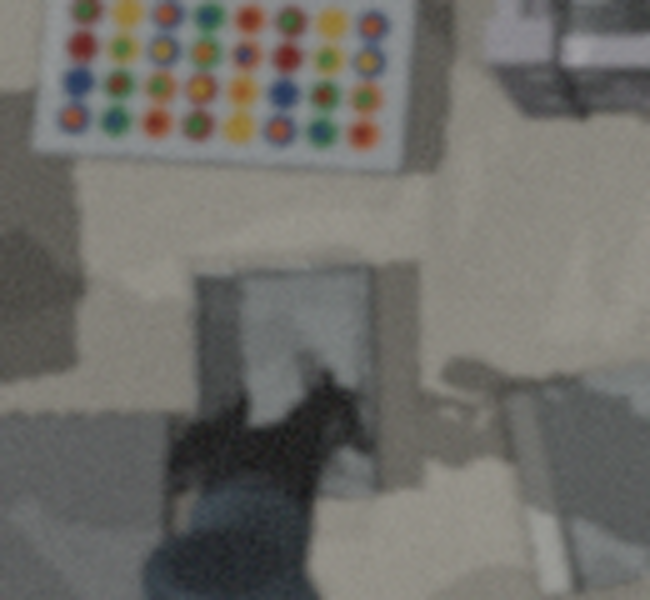

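The pin lies flat in the tray, handle at (285,440), let go. I'll retreat upward.

```bash
python3 -m jog '[[0,-12,-9,0,0,0,-0.2],[-1,-24,-17,0,0,0,-0.2],[-1,-24,-17,0,0,0,-0.2],[-1,-24,-17,0,0,0,-0.2],[-1,-24,-17,0,0,0,-0.2],[-1,-24,-17,0,0,0,-0.2],[-1,-24,-17,0,0,0,-0.2],[0,0,0,0,0,0,-0.2]]'
cat >> h.py <<'E'
def aim(yaw,roll=0):
    "tool down, tool x at yaw deg; then world-frame roll about gate x"
    y=np.radians(yaw);x=np.array([np.cos(y),np.sin(y),0]);d=np.array([0,0,-1.]);M=np.c_[x,d,np.cross(x,d)]
    return R.from_rotvec(np.radians(roll)*np.array([np.sin(y),-np.cos(y),0])).as_matrix()@M
def turn(M): return np.degrees(R.from_matrix(rot().T@M).as_rotvec())
E
python3 - <<'E'
from h import *
print(turn(aim(90.5)),get_obs()["q"])
E
```

```text
time_s: 9.28
eef_pos: [0.4232, 0.3869, 0.2607]
eef_rot: [-0.274, 0.563, 0.692, -0.36]
wrist_force: [-0.2, 1.3, 1.1]
opening: 0.6
[36.29180951 12.09497214  2.39541548] [ 0.69678314 -0.13701247  1.99935405 -0.43594312  0.75871887 -0.86203432]
```

```bash
python3 -m jog '[[0,0,0,6.1,2,0.4,-0.2],[0,0,0,6.1,2,0.4,-0.2],[0,0,0,6.1,2,0.4,-0.2],[0,0,0,6.1,2,0.4,-0.2],[0,0,0,6.0,2,0.4,-0.2],[0,0,0,6.0,2,0.4,-0.2],[0,0,0,0,0,0,-0.2]]'
python3 -m jog '[[-30,0,-11,0,0,0,-0.2],[-30,0,-11,0,0,0,-0.2],[-30,0,-11,0,0,0,-0.2],[-30,0,-11,0,0,0,-0.2],[-30,0,-11,0,0,0,-0.2],[-30,0,-11,0,0,0,-0.2],[-30,0,-11,0,0,0,-0.2]]'
python3 -m jog '[[-30,0,-11,0,0,0,-0.2],[-30,0,-11,0,0,0,-0.2],[-30,0,-11,0,0,0,-0.2],[-30,0,-11,0,0,0,-0.2],[-30,0,-11,0,0,0,-0.2],[-30,0,-11,0,0,0,-0.2],[-30,0,-11,0,0,0,-0.2],[0,0,0,0,0,0,-0.2]]'
python3 - <<'E'
from h import *
o=get_obs();print(o["q"],turn(aim(90.5)),to_tool(np.array([.600,-.081,.25])-o["eef_pos"]))
E
```

```text
time_s: 9.87
eef_pos: [0.4233, 0.3839, 0.2514]
eef_rot: [0.5, -0.497, -0.495, 0.507]
wrist_force: [0.6, -0.8, 0.1]
opening: 0.597
time_s: 10.45
eef_pos: [0.4993, 0.1739, 0.2528]
eef_rot: [0.497, -0.497, -0.498, 0.507]
wrist_force: [0.4, 0.1, 0.4]
opening: 0.596
time_s: 11.12
eef_pos: [0.5795, -0.039, 0.2536]
eef_rot: [0.498, -0.499, -0.496, 0.507]
wrist_force: [0.2, 0.6, 0.6]
opening: 0.602
[-0.26330305  0.18158259  1.56047723 -0.0146218   1.40547177 -1.83726023] [-0.54771295 -0.17856311 -0.705662  ] [-42.10503155   3.92604348 -20.32317779]
```

```bash
python3 -m jog '[[-21,0,-10,-0.5,0,-0.7,-0.2],[-21,0,-10,0,0,0,-0.2],[0,10,0,0,0,0,-0.2],[0,0,0,0,0,0,-0.2]]'
python3 - <<'E'
from h import *
o=get_obs();print(turn(aim(90.5)),to_tool(np.array([.600,-.081,.178])-o["eef_pos"]))
crop("side",280,100,150,150,4,"s9.png");crop("top",220,100,150,120,4,"t9.png")
E
```

```text
time_s: 11.45
eef_pos: [0.5977, -0.0758, 0.2417]
eef_rot: [0.5, -0.496, -0.502, 0.502]
wrist_force: [-0.6, 0.6, -0.4]
opening: 0.601
[-0.28870255 -0.02798832  0.22183248] [-5.47347781 63.69104377 -2.58938837]
```

View pics/s9.png

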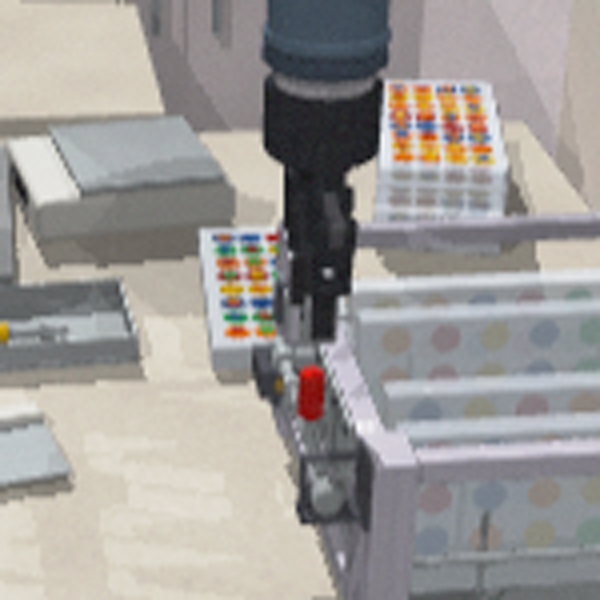

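View pics/t9.png

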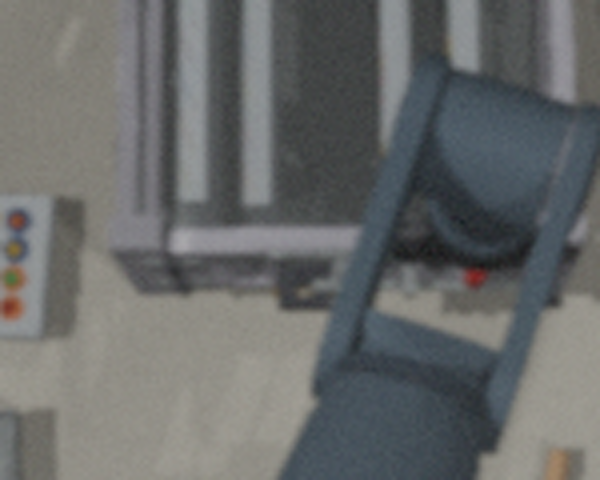

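Fingers sit above the red knob (crop 312,393). Now down, then close.

```bash
python3 -m jog '[[-3,16,-1.5,0,0,0,-0.2],[-3,16,-1.5,0,0,0,-0.2],[0,16,0,0,0,0,-0.2],[0,16,0,0,0,0,-0.2],[0,0,0,0,0,0,-0.2]]'
python3 -m jog '[[0,0,0,0,0,0,1],[0,0,0,0,0,0,1],[0,0,0,0,0,0,1],[0,0,0,0,0,0,1],[0,0,0,0,0,0,1],[0,0,0,0,0,0,1],[0,0,0,0,0,0,1]]'
python3 - <<'E'
from h import *
o=get_obs();print(o["wrist_force"],o["torque"],rot()); print(to_tool([0,0,.0085]))
crop("side",280,100,150,150,4,"s10.png")
E
```

```text
time_s: 11.97
eef_pos: [0.5994, -0.0794, 0.1768]
eef_rot: [0.501, -0.494, -0.502, 0.503]
wrist_force: [-0.7, 0.4, -0.8]
opening: 0.601
time_s: 12.55
eef_pos: [0.6028, -0.0802, 0.1821]
eef_rot: [-0.499, 0.496, 0.504, -0.501]
wrist_force: [-0.7, 5.3, 6.1]
opening: 0.189
[-0.69438194  5.25122129  6.09971154] [1.74897907 0.13048087 0.02859118] [[-9.57748388e-03  2.87838790e-04 -9.99954093e-01]
 [ 9.99938332e-01  5.62475353e-03 -9.57571382e-03]
 [ 5.62173905e-03 -9.99984140e-01 -3.41692025e-04]]
[ 4.77847820e-02 -8.49986519e+00 -2.90438222e-03]
```

View pics/s10.png

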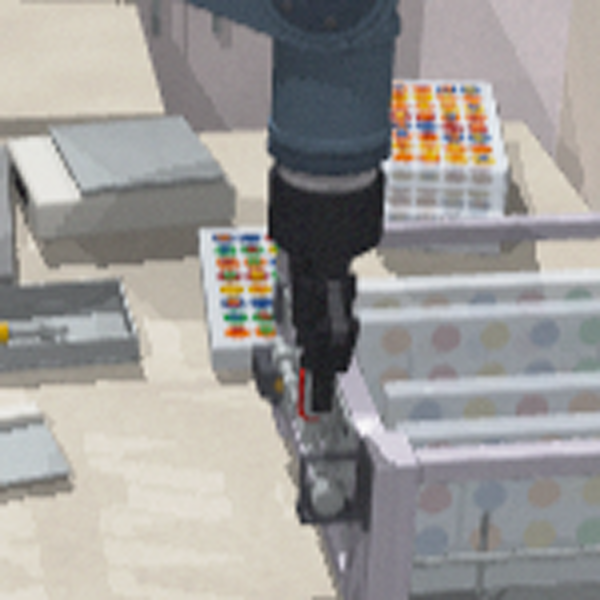

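```bash
python3 -m jog '[[0,-2,0,0,0,1,1],[0,-2,0,0,0,1,1],[0,-2,0,0,0,1,1],[0,-2,0,0,0,1,1],[0,0,0,0,0,0,1],[0,0,0,0,0,0,1]]'
python3 - <<'E'
from h import *
o=get_obs();print(o["wrist_force"],o["torque"],o["eef_pos"]); print(rot(),turn(aim(90.5)))
crop("side",320,160,100,80,8,"s11.png")
E
```

```text
time_s: 13.1
eef_pos: [0.6026, -0.0786, 0.1894]
eef_rot: [0.482, -0.513, -0.487, 0.518]
wrist_force: [0.7, 7.9, 3.3]
opening: 0.193
[0.71515868 7.89539379 3.31971366] [ 2.42740854  0.01746422 -0.01832446] [ 0.60255537 -0.07860448  0.18941474]
[[-1.02679145e-02  3.99252777e-04 -9.99947204e-01]
 [ 9.97997999e-01 -6.24056377e-02 -1.02728161e-02]
 [-6.24064444e-02 -9.98050789e-01  2.42322280e-04]] [-0.01111315  0.08900409 -3.57796098]
```

View pics/s11.png

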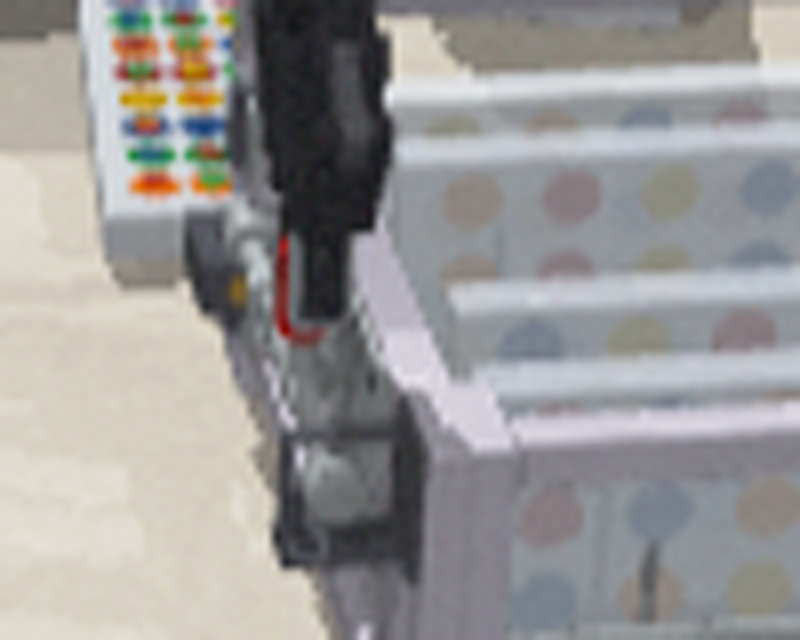

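```bash
python3 -m jog '[[0,-1.3,0,0,0,0.7,1],[3,-0.2,0,0,0,0,1],[3,-0.2,0,0,0,0.2,1],[0,0,0,0,0,0,1]]'
python3 -m jog '[[3,-0.2,0,0,0,0.2,1],[3,-0.2,0,0,0,0.2,1],[0,0,0,0,0,0,1]]'
python3 - <<'E'
from h import *
o=get_obs();print(o["wrist_force"],o["torque"],o["eef_pos"]); print(turn(aim(90.5)))
crop("side",320,160,100,80,8,"s12.png")
E
```

```text
time_s: 13.48
eef_pos: [0.6029, -0.0751, 0.1916]
eef_rot: [0.476, -0.518, -0.482, 0.522]
wrist_force: [0.6, 1.2, 5.3]
opening: 0.189
time_s: 13.73
eef_pos: [0.603, -0.0693, 0.1918]
eef_rot: [0.474, -0.52, -0.48, 0.524]
wrist_force: [-2.3, 0.7, 6.8]
opening: 0.193
[-2.25707627  0.73143932  6.83892328] [1.03280408 0.2211255  0.01867018] [ 0.60295033 -0.06933157  0.19183278]
[ 0.07354002  0.03723883 -5.15812539]
```

View pics/s12.png

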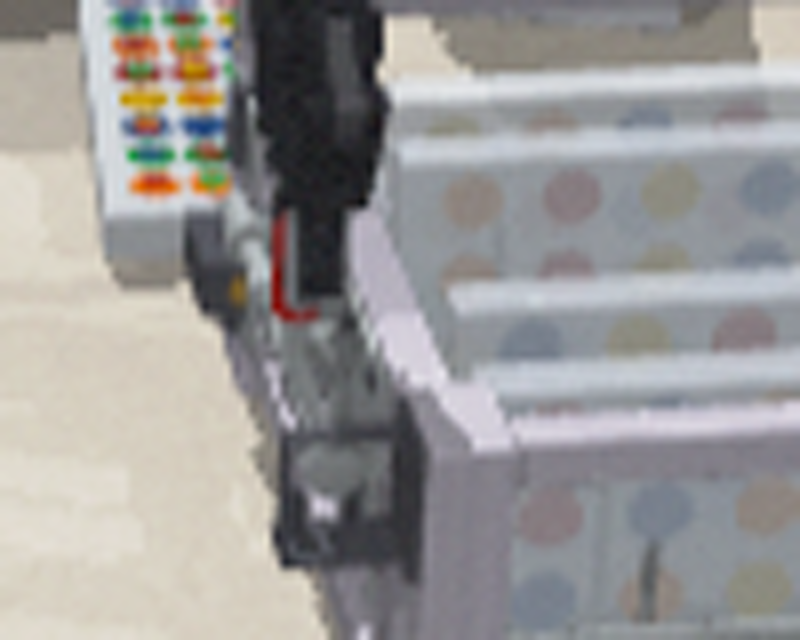

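```bash
python3 -m jog '[[3,-0.2,0,0,0,0.2,1],[3,-0.2,0,0,0,0.2,1],[3,-0.2,0,0,0,0.2,1],[3,-0.2,0,0,0,0.2,1],[0,0,0,0,0,0,1]]'
python3 -m jog '[[3,-0.2,0,0,0,0.2,1],[3,-0.2,0,0,0,0.2,1],[3,-0.2,0,0,0,0.2,1],[0,0,0,0,0,0,1],[0,0,0,0,0,0,1]]'
python3 - <<'E'
from h import *
o=get_obs();print(o["wrist_force"],o["torque"],o["eef_pos"]); print(turn(aim(90.5)))
crop("side",320,160,100,80,8,"s13.png")
E
```

```text
time_s: 14.2
eef_pos: [0.6031, -0.0573, 0.1922]
eef_rot: [0.47, -0.524, -0.476, 0.527]
wrist_force: [-2.0, 0.7, 9.9]
opening: 0.19
time_s: 14.62
eef_pos: [0.6032, -0.0483, 0.1923]
eef_rot: [0.468, -0.526, -0.474, 0.529]
wrist_force: [-2.2, 1.2, 11.4]
opening: 0.194
[-2.21789168  1.15803526 11.36880195] [1.25656388 0.49778831 0.01411127] [ 0.60323255 -0.04827849  0.19225144]
[ 0.15670401  0.0275333  -6.53615044]
```

View pics/s13.png

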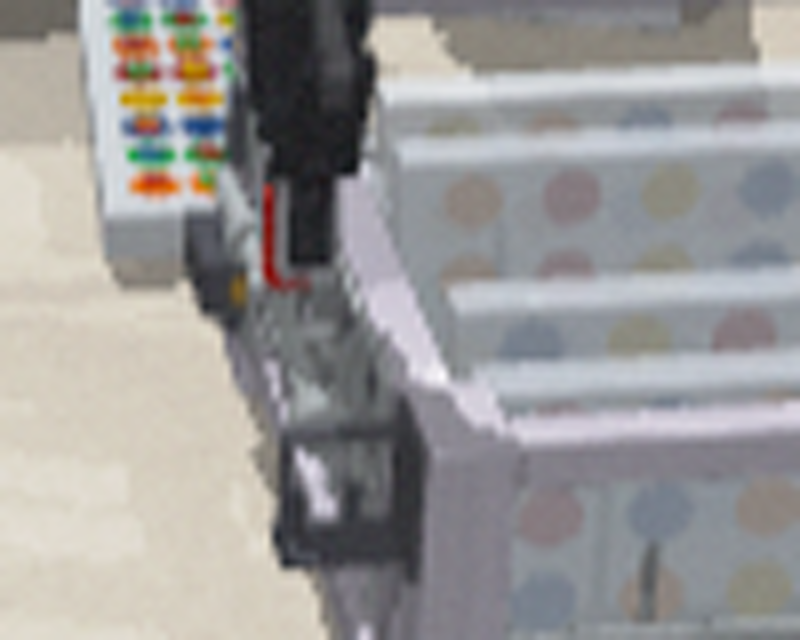

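```bash
python3 -m jog '[[2,0,0,0,0,0,1],[1,0,0,0,0,0,1],[0,0,0,0,0,0,1]]'
python3 - <<'E'
from h import *
o=get_obs();print(o["wrist_force"],o["torque"],o["eef_pos"]); print(turn(aim(90.5)))
E
```

```text
time_s: 14.92
eef_pos: [0.6032, -0.0457, 0.1921]
eef_rot: [0.467, -0.526, -0.474, 0.529]
wrist_force: [-3.0, 0.3, 12.0]
opening: 0.193
[-3.01379454  0.2638946  12.03174485] [1.02943421 0.57549241 0.05671226] [ 0.60323401 -0.04568231  0.19207679]
[ 0.15828239  0.01842812 -6.56977691]
```

```bash
python3 -m jog '[[0,-1.5,0,0,0,0,1],[0,0,0,0,0,0,1]]'
python3 - <<'E'
from h import *
o=get_obs();print(o["wrist_force"],o["torque"],o["eef_pos"]); print(turn(aim(90.5)))
crop("side",320,160,100,80,8,"s14.png");crop("top",280,120,120,80,6,"t14.png")
E
```

```text
time_s: 15.08
eef_pos: [0.6029, -0.0453, 0.1929]
eef_rot: [0.468, -0.526, -0.474, 0.529]
wrist_force: [-1.8, 1.2, 9.3]
opening: 0.19
[-1.82064789  1.18397193  9.34248831] [ 1.00550680e+00  3.89622469e-01 -7.80420412e-04] [ 0.6029198  -0.04526103  0.19290826]
[ 0.11233301  0.02285115 -6.53190959]
```

View pics/s14.png

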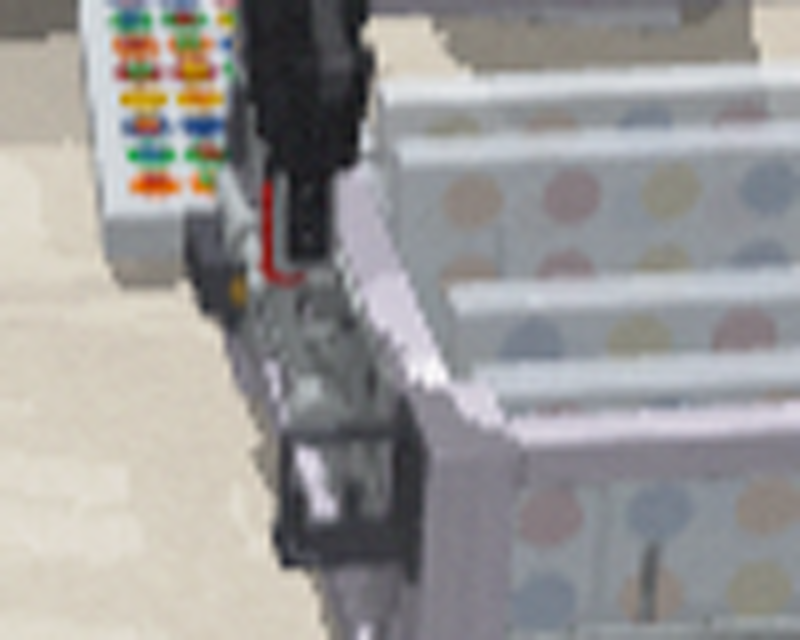

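View pics/t14.png

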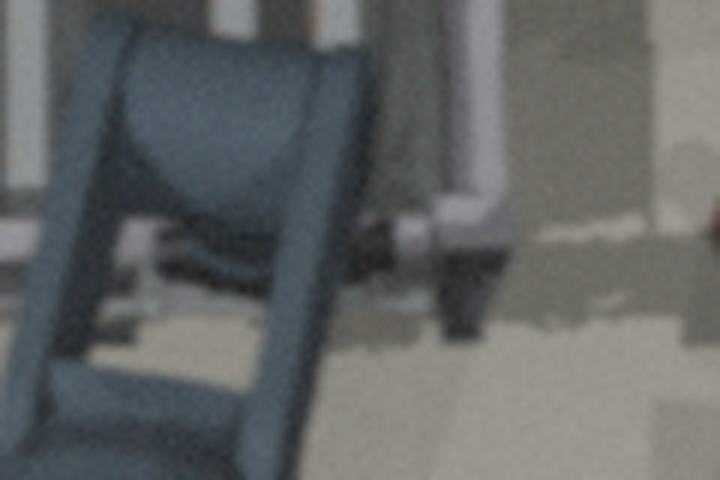

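```bash
python3 -m jog '[[1,-1.5,0,0,0,0,1],[1,0,0,0,0,0,1],[0,0,0,0,0,0,1]]'
python3 - <<'E'
from h import *
o=get_obs();print(o["wrist_force"],o["torque"],o["eef_pos"]); print(turn(aim(90.5)))
p=o["eef_pos"]
# keeper tines/nose via images
for u,v in((437,298),(425,298),(440,300),(400,298)): print(atz("top",280+u/6,120+v/6,.165))
E
```

```text
time_s: 15.43
eef_pos: [0.6027, -0.0434, 0.1936]
eef_rot: [0.468, -0.526, -0.473, 0.53]
wrist_force: [-1.0, 0.1, 7.3]
opening: 0.191
[-1.03679407  0.05548212  7.27998915] [0.62033664 0.29402891 0.08401499] [ 0.60270094 -0.04344101  0.19361952]
[ 0.07444472  0.02449972 -6.57158114]
[ 0.60174498 -0.12850146  0.165     ]
[ 0.60176796 -0.12174718  0.165     ]
[ 0.60058859 -0.13017276  0.165     ]
[ 0.60181585 -0.10767429  0.165     ]
```

```bash
python3 -m jog '[[1,-0.5,0,0,0,0,1],[1,0,0,0,0,0,1],[0,0,0,0,0,0,1]]'
python3 - <<'E'
from h import *
o=get_obs();print(o["wrist_force"],o["torque"],o["eef_pos"])
crop("side",320,160,100,80,8,"s15.png");crop("top",280,120,120,80,6,"t15.png")
E
```

```text
time_s: 15.68
eef_pos: [0.6026, -0.0421, 0.1938]
eef_rot: [0.467, -0.526, -0.473, 0.53]
wrist_force: [-1.3, -3.1, 5.8]
opening: 0.19
[-1.31298554 -3.12508018  5.75920262] [0.00488192 0.28079569 0.0705489 ] [ 0.60262602 -0.04213815  0.19383212]
```

View pics/t15.png

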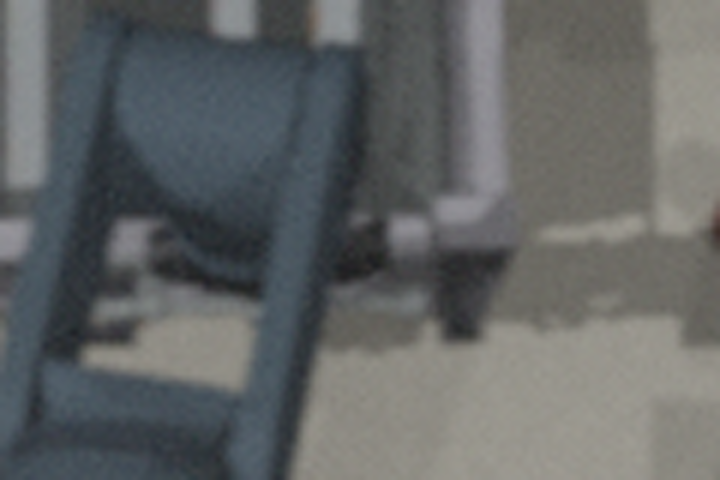

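View pics/s15.png

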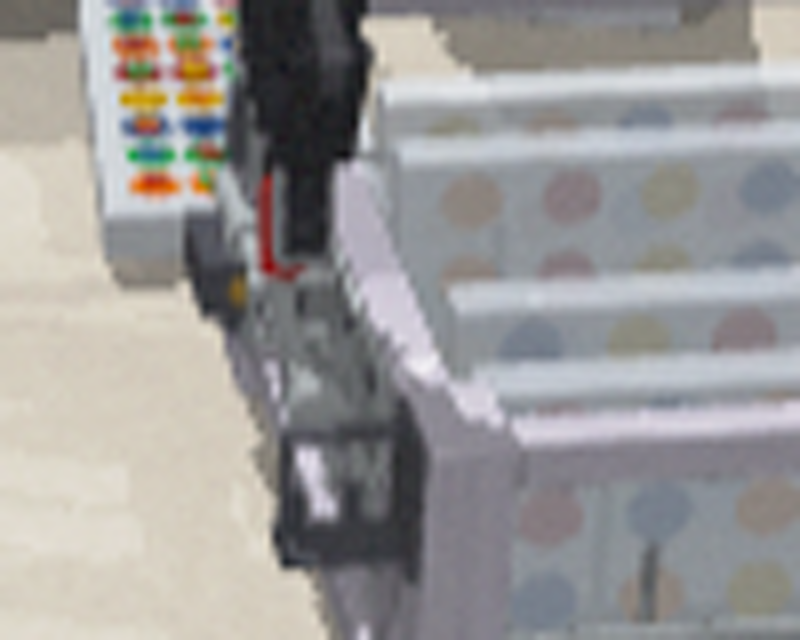

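Y force reached −3 N, so the bolt is at its drawn stop, with the nose out of the keeper. Now I'll swing the gate along its arc.

```bash
python3 -m jog '[[1.4,-0.2,8.2,0.25,2.1,0,1],[1.4,-0.2,8.2,0.25,2.1,0,1],[0,0,0,0,0,0,1]]'
python3 - <<'E'
from h import *
o=get_obs();print(o["wrist_force"],o["torque"],o["eef_pos"]); print(turn(aim(86.2)))
crop("side",320,160,100,80,8,"s16.png");crop("top",280,120,120,80,6,"t16.png")
E
```

```text
time_s: 16.03
eef_pos: [0.5857, -0.0392, 0.194]
eef_rot: [-0.487, 0.544, 0.452, -0.512]
wrist_force: [1.4, -3.8, 5.9]
opening: 0.191
[ 1.35159478 -3.75373264  5.87783845] [-0.186601   -0.22677661  0.06946522] [ 0.58570021 -0.03916844  0.19402244]
[ 0.05418592 -0.02097372 -6.65716325]
```

View pics/t16.png

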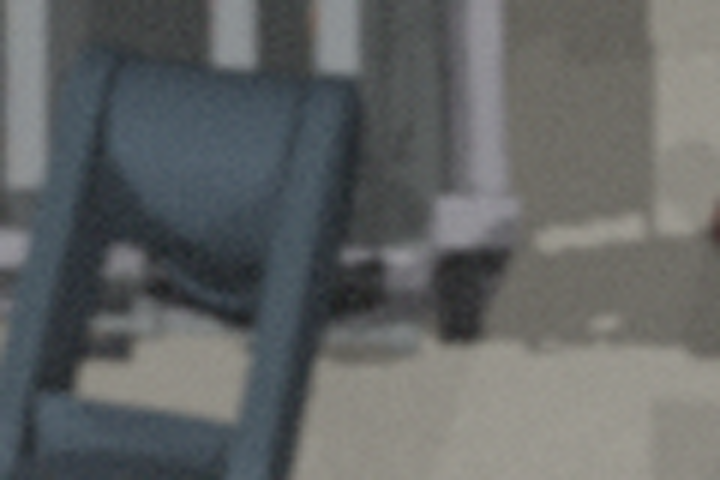

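View pics/s16.png

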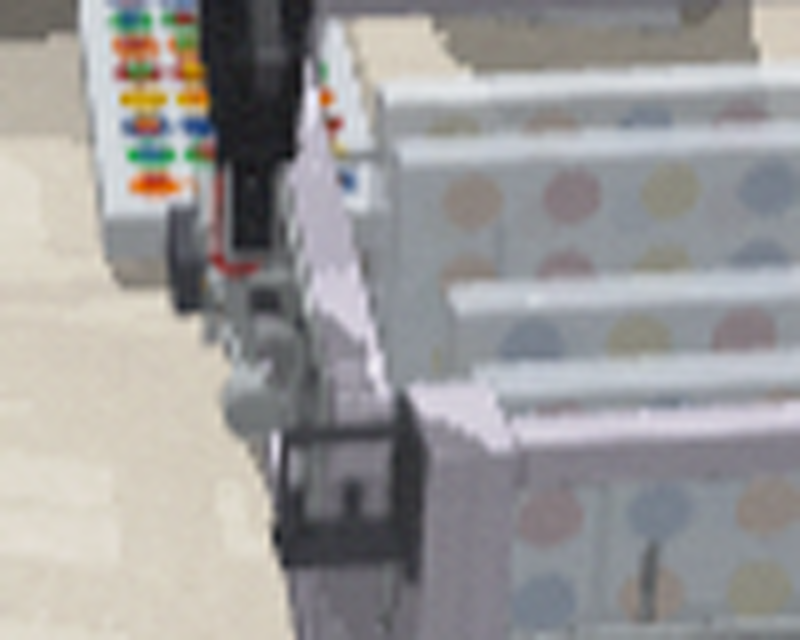

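The gate is swinging: nose at (262,400), in front of the keeper. I'll continue.

```bash
python3 -m jog '[[1.4,-0.2,8.2,0.25,2.1,0,1],[1.4,-0.2,8.2,0.25,2.1,0,1],[1.4,-0.2,8.2,0.25,2.1,0,1],[0,0,0,0,0,0,1]]'
python3 -m jog '[[1.4,-0.2,8.2,0.25,2.1,0,1],[1.4,-0.2,8.2,0.25,2.1,0,1],[1.4,-0.2,8.2,0.25,2.1,0,1],[0,0,0,0,0,0,1],[0,0,0,0,0,0,1],[0,0,0,0,0,0,1]]'
python3 - <<'E'
from h import *
o=get_obs();print(o["wrist_force"],o["torque"],o["eef_pos"]); print(turn(aim(73.5)))
crop("side",290,130,130,110,6,"s17.png");crop("top",180,100,240,150,3,"t17.png");cv2.imwrite("pics/s17f.png",camera("side"))
E
```

```text
time_s: 16.47
eef_pos: [0.5616, -0.0325, 0.1941]
eef_rot: [-0.515, 0.568, 0.422, -0.484]
wrist_force: [1.5, -4.4, 5.5]
opening: 0.193
time_s: 16.97
eef_pos: [0.5396, -0.0237, 0.1944]
eef_rot: [-0.54, 0.59, 0.39, -0.455]
wrist_force: [-0.0, -4.8, 5.5]
opening: 0.19
[-0.01138443 -4.82908099  5.5458115 ] [-0.44774368 -0.06976618  0.08131473] [ 0.53962618 -0.02370689  0.19440232]
[ 0.12110467  0.09907367 -6.6711958 ]
```

View pics/t17.png

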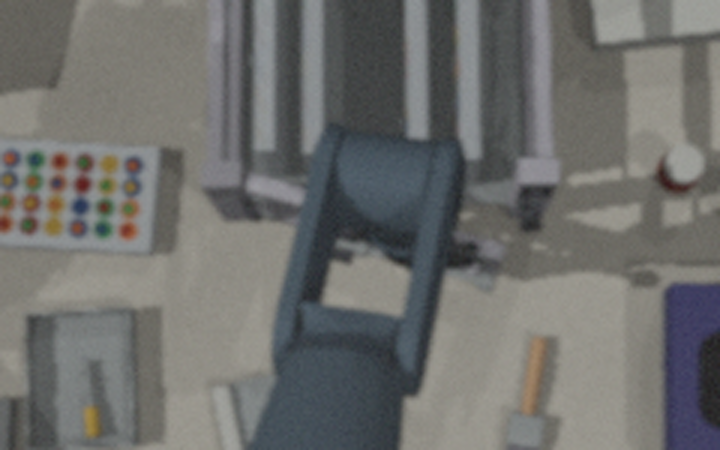

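View pics/s17.png

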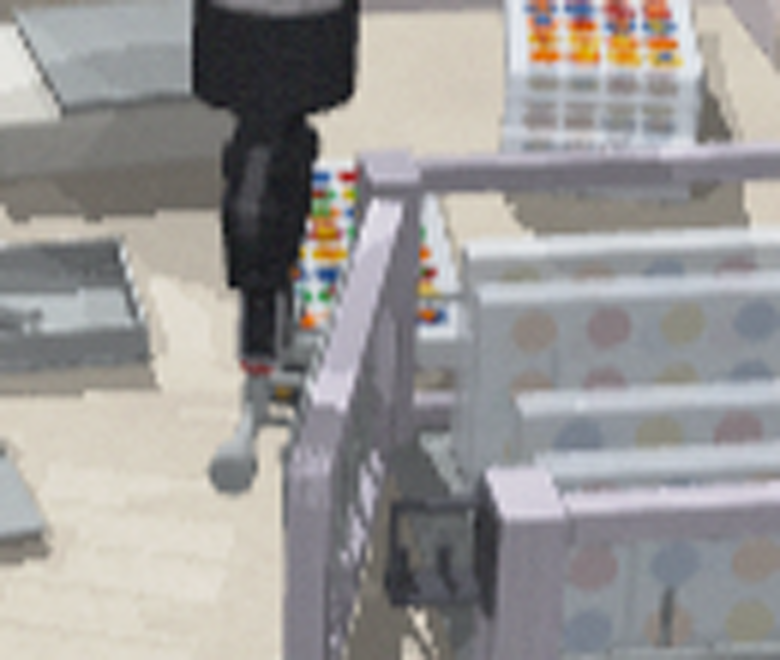

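View pics/s17f.png

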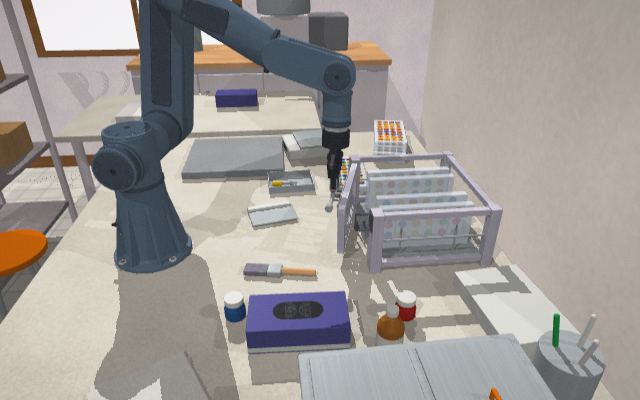

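Run:
```python
from h import *
a=atz("side",290+290/6,130+460/6,.18); b=atz("side",290+332/6,130+468/6,.18); print(a,b)
h=np.array([.636,.178]);d=a[:2]-h;print(np.linalg.norm(d),np.arctan2(-d[0],-d[1]))
# knob-based
o=get_obs();k0=np.array([.6026,-.042])-h;k1=o["eef_pos"][:2]-h
print(np.arctan2(k0[0],k0[1])-np.arctan2(k1[0],k1[1]),np.linalg.norm(k0),np.linalg.norm(k1),abs(o["dq"]).max(),o["time_s"])
```

```text
[ 0.54331246 -0.10218893  0.18      ] [ 0.56125515 -0.11112583  0.18      ]
0.2951216974456604 0.3194721841771985
-0.29462747493901276 0.22252092036480525 0.22355233164026045 0.0016477483871966078 17.1167
```

```bash
python3 -m jog '[[0,0,0,0,0,0,1],[0,0,0,0,0,0,1],[0,0,0,0,0,0,1],[0,0,0,0,0,0,1],[0,0,0,0,0,0,1],[0,0,0,0,0,0,1]]' && python3 -c "
from bench import *
o=get_obs();print(o['eef_pos'],o['wrist_force'],abs(o['dq']).max());print(hand_in())"
```

```text
time_s: 17.62
eef_pos: [0.5397, -0.0238, 0.1944]
eef_rot: [-0.54, 0.59, 0.39, -0.455]
wrist_force: [0.4, -4.1, 5.7]
opening: 0.192
[ 0.5397064  -0.02376347  0.19436737] [ 0.36347081 -4.09042228  5.68441627] 0.001328486478798897
the job is handed in; nothing more can be done
None
```

The job is handed in at about 17.6 s, with no verdict reported. I pulled the pin, laid it in the tray, lifted and drew the bolt, and swung the gate open. The arm finished still gripping the knob.

- **Pin:** the camera shows it lying flat in the tray, let go, before and after the gate was opened.
- **Bolt:** I drew it until the end stop pushed back with about 3 N. The camera shows the nose in front of and clear of the keeper.
- **Gate:** it stands open at about 0.29 rad by both the gripper position and the camera. The arm was still (joint speeds near 0.001 rad/s), with 4–6 N at the wrist.
- **Other things on the table:** they look unmoved in the final side picture; I did not measure them.

**What did not go to plan:**
- The first tilt for laying the pin ran into the joint-4 limit, so I used a shallower tilt.
- During the draw the tool felt up to 12 N of upward force that I could not explain. It fell to about 6 N after I lifted a little more. If it came from the nose rubbing the lip, it was well under the 45 N limit.

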